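Pin the model table to its bench bracket

TASK

The arm of the little table that carries the plaster cast lies in its bench bracket but is not locked yet. Take the longer of the two headed pins out of the wooden block and push it (do not drop it) down from above through the fork and the arm until its collar sits flush on the bracket, then let go. Leave the short pin in the block.

Things in the scene. Friction and masses are not known exactly. Their poses are not given: they have to be found in the camera images.
- long_pin: Longer of two pins standing nose down in a pale wooden block. Origin: tip of the nose (6 mm over the worktop, 30 mm deep in its hole); z up along the pin. Steel shank 14 mm thick, 0 to 62 mm, tapering to 5 mm over the lowest 10; steel collar 32 mm wide, 62 to 67 mm; black round knob 22 mm wide, 67 to 101 mm, to hold from above. 32 mm of shank shows above the block. 0.1 kg.
- short_pin: Shorter pin, same head and thickness, shank only 28 mm (67 mm over all), in the block's other hole, 80 mm from the long pin, its collar on the wood and its knob 32 mm lower than the long pin's. Origin: tip of the nose, z up. Which hole is whose varies. Block 130 x 50 x 36 mm, fixed.
- bracket: Grey, fixed. Origin on the worktop below the centre of its upright pin hole; z up. Fork of two plates, 60 (x) by 64 (y) mm, 46-54 and 68-76 mm high, each with a 20 mm hole, chamfered 2 mm; post on the -y side, no higher. A sprung ball under the fork rubs on the shank for the last 25 mm: push with up to 10 N or the pin sticks. Fully home: collar on the top plate, nose tip 14 mm above this origin.
- table_arm (a joint): End play, in m, of the aluminium arm whose lug (56-66 mm high, 20 mm hole) lies in the fork: 0 = holes in line, up to 0.006 = lug shifted to the bracket's +y. It slides with 1.5 N drag and the pin's tapered nose draws it into line. The arm runs along the bracket's +y to a round table 130 mm from the hole, with a loose plaster cast, top 96 mm high.

How it is judged:
On the way:
1. the hand still bears on the long pin as it comes home: collar within 8 mm of the bracket's top, in the hole (z of long_pin in the frame of bracket below 0.022 m and horizontal distance between long_pin and bracket below 0.012 m and contact force between the fingers and long_pin above 1 N), for 0.05 s.
At the end, for the whole second after the job is handed in: The long pin stands upright (within 10 degrees) through fork and lug, within 12 mm of the hole's axis and with its collar within 6 mm of the bracket's top, released and at rest; the short pin is within 30 mm of where it stood (horizontal distance between long_pin and bracket below 0.012 m and z of long_pin in the frame of bracket below 0.02 m and angle between long_pin's own z axis and vertical below 0.175 rad and linear speed of long_pin below 0.03 m/s and distance of short_pin from where it was at the start of the episode below 0.03 m); the robot touches nothing.
It also fails if it takes over 42 s, if anything falls off the work surface, if the arm or the gripper's body presses on something with over 40 N, if the wrist force passes 120 N, or if a joint passes its speed limit or range.

ROBOT

A 7-joint arm with a two-finger parallel gripper is mounted at the origin on a cart in front of the work surface, level with it; the furniture and walls round the work are solid. World frame = base frame: x ahead of the robot, y to its left, z up, the work surface at z = 0. Lengths are in m, angles in rad, forces in N, time in s.
With the tool pointing down it reaches from about 0.4 to 0.875 m from the base axis. Payload 6.5 kg.
Tool frame: the origin (TCP) lies at the very end of the fingers, on their centre line; the grasp point (between the pads) lies 19 mm behind it; z points along the fingers, y is the line along which they close (so a half turn about z gives the same grasp; the last joint's range is limited). The gripper opens to 88 mm and grips with 3 to 60 N. Pads are 18 mm wide; open, the fingers measure 123 mm over their backs; the gripper's body (75 mm by 187 mm) begins 45 mm behind the grasp point.
Start: joints at [1.08, 0.536, -0.004, 1.538, 0.003, 1.067, -0.071], TCP at [0.268, -0.592, 0.239] pointing down, gripper open.
Joint ranges: [-2.7, 2.7], [-0.37, 2.16], [-1.27, 1.26], [0.24, 2.4], [-1.31, 4.45], [0.19, 1.91], [-2.76, 2.76]. Speed limits (rad/s): [2.39, 2.39, 3.14, 3.14, 3.14, 3.14, 3.14].

INTERFACE

Orientations are given as a unit quaternion [w, x, y, z].
In Python, from bench import observe, read_camera, camera_params, hand_in gives the robot as it stands. The module is installed in compiled form; this text tells all that it offers.
- The arm moves only by the tool servo_tool, never from a script. Its argument "deltas" is one flat list of numbers, 7 for each row, row after row: the turn, a rotation vector about the tool's x, y, z in rad, then the shift along the tool's x, y, z in m, then the closure, from 0 (fully open) to 1 (shut). A call has 1 to 5 rows; each row is the pose to reach, as a shift and turn from the pose commanded when the call began, along the tool's axes at that moment; what a row does not reach only later rows make up. A row lasts 1/10 s, in which the tool goes at most 50 mm and 8.59 degrees, less where a joint would pass 70% of its speed; a pose out of reach is approached as far as the arm can. A call with a gripper value outside its range is refused whole. The fingers move at their own pace and stop on an object; the grip force is fixed at half the most. Time passes only in rows, so rows that repeat a pose let the fingers close. It gives the time, the measured TCP pose, the force, the opening and the grip force at its end, in the units of the state.
- observe(): the state, without advancing time (a new reading comes with each control period).
- read_camera(name): name is "scene" or "top"; returns (picture, depth): 420x560x3 uint8, blue, green, red; 420x560 float32, m along the optical axis (not along the pixel's ray), 0 where there is no reading.
- camera_params(name): a dict with "camera_matrix" (3x3 intrinsics, pixels), "k1" (the pictures are not rectified: a ray, as slopes to the right and down, at radius r is drawn at 1 + k1 r^2 times it, then the intrinsics apply), "extrinsics" (4x4, takes a point from camera to world coordinates). Camera axes: x right, y up, looking along -z (the intrinsics and any distortion apply to the point x, -y, -z); pixel columns grow to the right and rows downward; lengths in m; the calibration is good to about 2 mm. A picture is of the moment at which its call begins. camera_params takes no time and is no camera call.
- hand_in(): hands the job in; it is judged then, once.
The state is a dict: "clock": time; "joint_positions": joint angles; "qd": joint speeds; "joint_efforts": joint torques, N m; "ee_pos": TCP position; "eef_rot": TCP orientation; "ft_force": force on the tool from outside, world axes, zero at the start; "torque": the same for the moment, N m; "finger_gap": opening from 0.0 (shut) to 1.0 (fully open); "finger_force": force on a finger pad.
Only numpy, scipy, OpenCV 4.12 (cv2) and the standard library are available. Lean on these libraries where they do the work, as an engineer would, in place of code of your own. Each camera call takes 0.05 s, during which the arm holds its last target. There are 200 camera calls.

## Working session

There is one attempt and no reset: what is moved stays moved. The work goes in short steps, Python scripts to look and compute and a tool call to move; the robot and the scene stay as the last step left them, time stands still between calls to the robot, and variables do not carry over. Pictures are saved under pics/ and viewed, at most 10 in all, crops included, and the job is handed in when it is done.

Besides the shell and the picture viewer there is one more tool, called as name(argument=value, ...), one argument or row to a line, values as JSON. servo_tool: Moves the arm, as the interface text tells. Its arguments: {"type":"object","properties":{"deltas":{"type":"array"}},"required":["deltas"]}

```bash
mkdir -p pics
cat > h.py <<'E'
import numpy as np, cv2
from bench import *
def grab(n,tag):
    im,d=read_camera(n); cv2.imwrite(f'pics/{tag}.png',im); np.savez(f'{tag}.npz',im=im,d=d); return im,d
def cloud(n,d):
    p=camera_params(n);K=p['camera_matrix'];v,u=np.mgrid[:d.shape[0],:d.shape[1]].astype(float)
    K=np.array(K);x=(u-K[0,2])/K[0,0];y=(v-K[1,2])/K[1,1];X,Y=x.copy(),y.copy()
    for _ in range(20):
        s=1+p['k1']*(X*X+Y*Y);X,Y=x/s,y/s
    P=np.stack([X*d,-Y*d,-d],-1);E=np.array(p['extrinsics']);W=P@E[:3,:3].T+E[:3,3];W[d==0]=np.nan;return W
E
python3 - <<'E'
from h import *
for n in('top','scene'):
    im,d=grab(n,n+'0');p=camera_params(n);print(p['k1'],np.round(p['extrinsics'],3).tolist(),np.round(p['camera_matrix'],1).tolist())
s=observe();print(s['ee_pos'],s['eef_rot'],s['finger_gap'],s['clock'])
E
```

```text
0.017720541958633696 [[-0.014, 0.992, -0.124, 0.404], [-0.999, -0.011, 0.031, -0.131], [0.029, 0.124, 0.992, 0.871], [0.0, 0.0, 0.0, 1.0]] [[437.7, 0.0, 283.9], [0.0, 437.7, 205.8], [0.0, 0.0, 1.0]]
-0.05751733292272028 [[0.701, 0.384, -0.601, -0.029], [-0.713, 0.349, -0.608, -0.673], [-0.024, 0.855, 0.518, 0.492], [0.0, 0.0, 0.0, 1.0]] [[404.5, 0.0, 287.5], [0.0, 404.5, 211.4], [0.0, 0.0, 1.0]]
[ 0.26763608 -0.59175571  0.23795302] [-7.17304128e-04  9.77520568e-01  2.10838737e-01 -2.26428133e-04] 0.9994792182014279 0.1
```

View pics/top0.png

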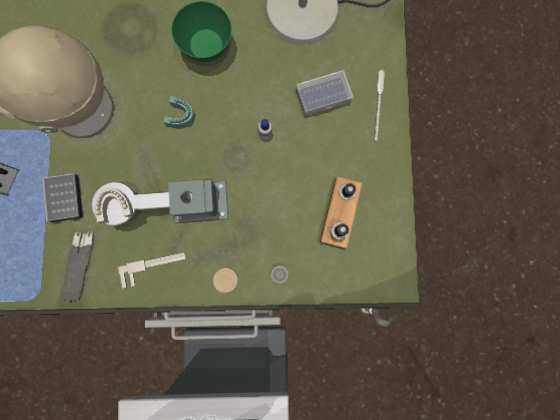

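View pics/scene0.png

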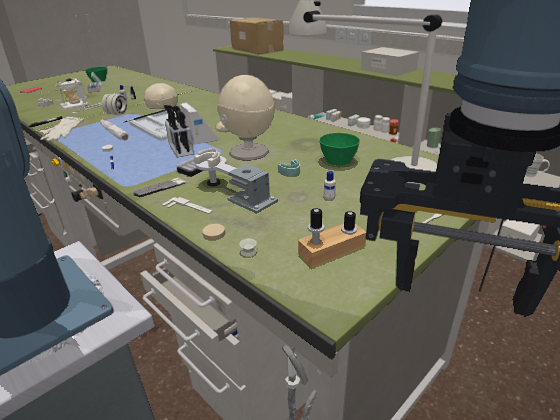

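The top view shows the bracket hole near (187,197), with the arm running left to the cast at (115,203). The block's knobs are at (348,189) and (341,230). In the scene view the taller, long pin is the left one, nearest the robot, which is (341,230) in the top view.

Run:
```python
from h import *
for n in('top','scene'):
    z=np.load(n+'0.npz');W=cloud(n,z['d']);im=z['im']
    if n=='top': 
        WT=W
        c=im[170:225,160:235]; c2=im[170:260,310:375]
        cv2.imwrite('pics/crop.png',np.hstack([cv2.resize(c,(409,300),interpolation=2),cv2.resize(c2,(217,300),interpolation=2)]))
    m=np.isfinite(W).all(-1)
    P=W[m];I=im[m]
    A=WT[212,342,:]
    q=P[(np.hypot(*(P[:,:2]-A[:2]).T)<.09)]
    print(n,'block ctr',A)
    for lo,hi in((.03,.042),(.066,.076),(.10,.112)):
        s=q[(q[:,2]>lo)&(q[:,2]<hi)]
        print(lo,len(s),s.mean(0),s.min(0),s.max(0))
    s=q[(q[:,2]>.032)&(q[:,2]<.040)]
    print('blockrect',cv2.minAreaRect((s[:,:2]*1000).astype(np.float32)))
    B=WT[185,187]
    q=P[(np.hypot(*(P[:,:2]-B[:2]).T)<.07)]
    s=q[(q[:,2]>.072)&(q[:,2]<.081)]
    print('bracket',B,len(s),cv2.minAreaRect((s[:,:2]*1000).astype(np.float32)),s.mean(0))
print(np.round(WT[194:202:1,182:194:1,2],3))
```

```text
top block ctr [ 0.49420984 -0.26771807  0.0386142 ]
0.03 1324 [ 0.49515501 -0.26433272  0.03713343] [ 0.42717687 -0.30648752  0.03026739] [ 0.56357081 -0.22609742  0.04197743]
0.066 157 [ 0.4896285  -0.26136058  0.07384171] [ 0.44261157 -0.2853817   0.06662723] [ 0.54411646 -0.24045338  0.0759985 ]
0.1 125 [ 0.45686199 -0.25465691  0.10762515] [ 0.4462053  -0.26589508  0.10005699] [ 0.46737128 -0.24419325  0.11165654]
blockrect ((495.6086120605469, -266.0285949707031), (50.41027069091797, 130.1106414794922), 74.40277862548828)
bracket [0.54257842 0.02125568 0.0784367 ] 1337 ((522.0758666992188, 14.91633415222168), (60.63616180419922, 80.0335464477539), 3.7069897651672363) [0.52154501 0.01520731 0.07696626]
scene block ctr [ 0.49420984 -0.26771807  0.0386142 ]
0.03 942 [ 0.48646977 -0.27045283  0.034683  ] [ 0.42533378 -0.30784722  0.03011593] [ 0.56172244 -0.22554861  0.04184541]
0.066 182 [ 0.48590123 -0.27003934  0.07157477] [ 0.43934567 -0.28939168  0.06630705] [ 0.54237159 -0.2428518   0.07593349]
0.1 78 [ 0.45375235 -0.25856029  0.10479613] [ 0.4445086  -0.26843087  0.10003025] 
[... 231 characters left out ...]
12), (62.234153747558594, 82.16002655029297), 4.128550052642822) [0.52040366 0.01259409 0.07394324]
[[0.076 0.053 0.057 0.055 0.052 0.045 0.045 0.065 0.07  0.068 0.077 0.079]
 [0.055 0.057 0.057 0.051 0.044 0.043 0.044 0.044 0.065 0.065 0.074 0.077]
 [0.055 0.056 0.052 0.011 0.04  0.042 0.042 0.045 0.045 0.069 0.075 0.079]
 [0.053 0.054 0.05  0.008 0.006 0.043 0.044 0.043 0.042 0.066 0.076 0.079]
 [0.052 0.052 0.009 0.01  0.011 0.006 0.01  0.039 0.04  0.064 0.077 0.077]
 [0.055 0.055 0.012 0.01  0.01  0.011 0.009 0.011 0.007 0.064 0.077 0.079]
 [0.07  0.053 0.009 0.01  0.011 0.01  0.007 0.008 0.064 0.076 0.078 0.078]
 [0.075 0.056 0.051 0.01  0.009 0.01  0.01  0.008 0.077 0.077 0.079 0.078]]
```

View pics/crop.png

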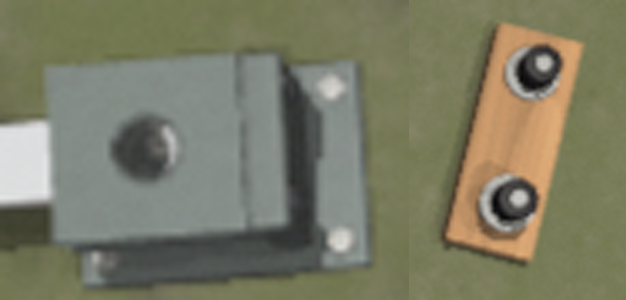

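The crops show the hole centre at about (187,197) in the top image and confirm the block's long axis. I'll compute the hole position and move to hover over the long pin.

Run:
```python
from h import *
p=camera_params('top');E=np.array(p['extrinsics'])
W=cloud('top',np.ones((420,560)))
def at(u,v,z):
    w=cv2.remap(W.astype(np.float32),np.float32([[u]]),np.float32([[v]]),1)[0,0];r=w-E[:3,3];return E[:3,3]+r*(z-E[2,3])/r[2]
print('hole',at(187,197,.0765),at(187,196.5,.0765),'knob',at(310+(515-409)/3.34,170+199/3.333,.107))
```

```text
hole [0.52074983 0.02134647 0.0765    ] [0.52167051 0.02135819 0.0765    ] knob [ 0.4555083 -0.2550404  0.107    ]
```

servo_tool(
  deltas=[0,0,0,0.031,-0.0228,0,0,0,0,0,0.062,-0.0456,0,0,0,0,0,0.093,-0.0685,0,0,0,0,0,0.124,-0.0913,0,0,0,0,0,0.155,-0.114,0.01,0],
)

```text
clock: 0.6
ee_pos: [0.3631, -0.4235, 0.2294]
eef_rot: [0.001, 0.978, 0.211, 0.001]
ft_force: [0.6, 0.2, 0.6]
finger_gap: 1.003
finger_force: 0.0
```

servo_tool(
  deltas=[0,0,0,0.04,-0.03,0,0,0,0,0,0.08,-0.06,0.01,0,0,0,0,0.12,-0.09,0.02,0,0,0,0,0.155,-0.114,0.03,0,0,0,0,0.155,-0.114,0.03,0],
)

```text
clock: 1.1
ee_pos: [0.459, -0.2494, 0.1974]
eef_rot: [-0.002, 0.976, 0.216, 0.0]
ft_force: [0.2, 0.3, 0.4]
finger_gap: 0.999
finger_force: 0.0
```

servo_tool(
  deltas=[0,0,0,0,0,0.02,0,0,0,0,0,0,0.04,0,0,0,0,0,0,0.06,0,0,0,0,0,0,0.06,0,0,0,0,0,0,0.06,0],
)

```text
clock: 1.6
ee_pos: [0.456, -0.2571, 0.1388]
eef_rot: [-0.0, 0.978, 0.211, -0.0]
ft_force: [-0.5, -0.5, 0.1]
finger_gap: 1.004
finger_force: 0.0
```

Run:
```python
from h import *
s=observe();print(s['ee_pos'],s['eef_rot'])
im,d=grab('scene','s1');cv2.imwrite('pics/s1c.png',cv2.resize(im[120:300,230:430],(800,600)))
```

```text
[ 0.45598295 -0.2571223   0.13883305] [-1.75344381e-04  9.77581017e-01  2.10559204e-01 -3.82386774e-04]
```

View pics/s1c.png

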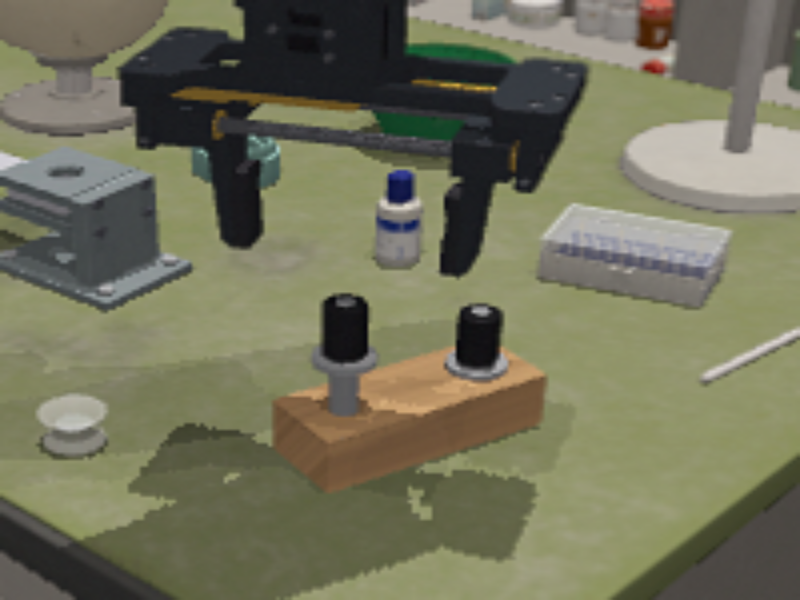

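The scene crop shows the long pin at (345,330) with the open fingers centred above it and clear of the short pin at (480,335). Next: descend and grip.

servo_tool(
  deltas=[0,0,0,0.001,-0.001,0.025,0,0,0,0,0.001,-0.001,0.045,0,0,0,0,0.001,-0.001,0.06,0,0,0,0,0.001,-0.001,0.061,0,0,0,0,0.001,-0.001,0.061,0.3],
)

```text
clock: 2.15
ee_pos: [0.4574, -0.2558, 0.0786]
eef_rot: [0.0, 0.978, 0.211, 0.0]
ft_force: [0.5, 0.1, 0.2]
finger_gap: 0.931
finger_force: 0.0
```

servo_tool(
  deltas=[0,0,0,0,0,0,1,0,0,0,0,0,0,1,0,0,0,0,0,0,1,0,0,0,0,0,0,1,0,0,0,0,0,0,1],
)

```text
clock: 2.65
ee_pos: [0.4569, -0.2555, 0.0779]
eef_rot: [0.0, 0.978, 0.211, 0.0]
ft_force: [-0.2, -0.2, -0.6]
finger_gap: 0.476
finger_force: 0.0
```

servo_tool(
  deltas=[0,0,0,0,0,0,1,0,0,0,0,0,0,1,0,0,0,0,0,0,1,0,0,0,0,0,0,1,0,0,0,0,0,0,1],
)

```text
clock: 3.15
ee_pos: [0.4569, -0.2554, 0.0777]
eef_rot: [0.0, 0.978, 0.211, -0.0]
ft_force: [-0.6, -0.1, 0.5]
finger_gap: 0.237
finger_force: 30.0
```

Gripped (opening about 21 mm, 30 N). Lifting straight up.

servo_tool(
  deltas=[0,0,0,0,0,-0.01,1,0,0,0,0,0,-0.03,1,0,0,0,0,0,-0.06,1,0,0,0,0,0,-0.09,1,0,0,0,0,0,-0.115,1],
)

```text
clock: 3.65
ee_pos: [0.4569, -0.2554, 0.1949]
eef_rot: [0.0, 0.978, 0.211, 0.0]
ft_force: [-0.1, -0.0, -1.3]
finger_gap: 0.237
finger_force: 30.0
```

servo_tool(
  deltas=[0,0,0,0,0,0,1,0,0,0,0,0,0,1],
)

```text
clock: 3.85
ee_pos: [0.4568, -0.2554, 0.193]
eef_rot: [0.0, 0.978, 0.211, 0.0]
ft_force: [-0.4, 0.5, -0.9]
finger_gap: 0.239
finger_force: 30.0
```

Run:
```python
from h import *
s=observe();print(s['ee_pos'],s['finger_gap'],s['finger_force'],s['clock'])
im,d=grab('scene','s2');cv2.imwrite('pics/s2c.png',cv2.resize(im[120:300,230:430],(800,600)))
```

```text
[ 0.45679442 -0.25537519  0.19304414] 0.23928852845369614 30.000038780272007 3.85
```

View pics/s2c.png

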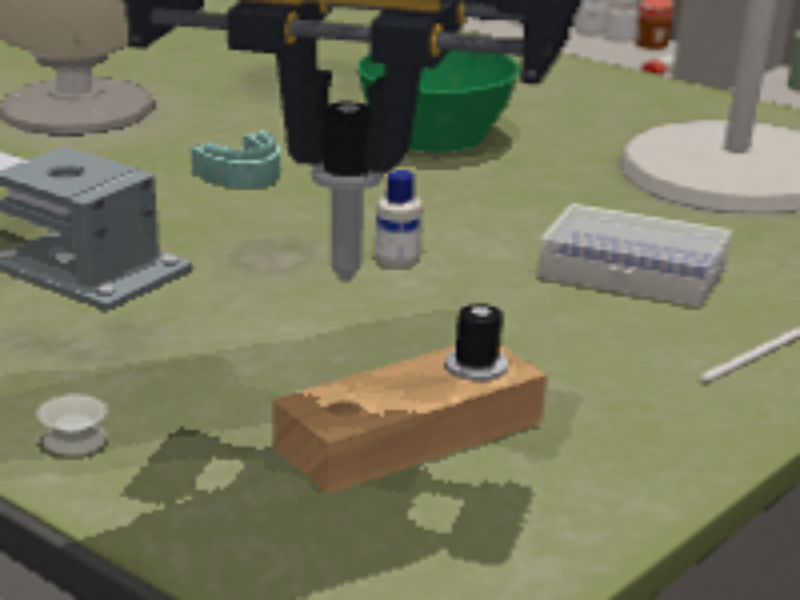

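The scene crop shows the long pin hanging upright in the fingers, tip at (346,280). The short pin is untouched. Moving over the hole.

servo_tool(
  deltas=[0,0,0,0.015,-0.0196,0,1,0,0,0,0.038,-0.0496,0,1,0,0,0,0.061,-0.0796,0,1,0,0,0,0.084,-0.1097,0,1,0,0,0,0.107,-0.1397,0,1],
)

```text
clock: 4.4
ee_pos: [0.4958, -0.0825, 0.1913]
eef_rot: [-0.0, 0.978, 0.211, -0.001]
ft_force: [1.2, 0.8, -0.6]
finger_gap: 0.241
finger_force: 30.0
```

servo_tool(
  deltas=[0,0,0,0.022,-0.029,0,1,0,0,0,0.044,-0.058,0,1,0,0,0,0.058,-0.076,0,1,0,0,0,0.0662,-0.0864,0.01,1,0,0,0,0.0662,-0.0864,0.02,1],
)

```text
clock: 4.9
ee_pos: [0.5209, 0.0244, 0.1712]
eef_rot: [-0.001, 0.977, 0.213, -0.001]
ft_force: [0.2, -0.6, -1.5]
finger_gap: 0.24
finger_force: 30.0
```

servo_tool(
  deltas=[0,0,0,0,0,0,1,0,0,0,0,0,0,1,0,0,0,0,0,0,1],
)

```text
clock: 5.2
ee_pos: [0.5214, 0.0207, 0.1727]
eef_rot: [0.0, 0.978, 0.21, -0.0]
ft_force: [0.1, 0.2, -0.1]
finger_gap: 0.238
finger_force: 30.0
```

Run:
```python
from h import *
s=observe();print(s['ee_pos'],s['finger_gap'],s['clock'])
im,d=grab('scene','s3')
c=cv2.resize(im[120:220,190:300],(660,600),interpolation=2);cv2.imwrite('pics/s3c.png',c)
W=cloud('scene',d);q=W.reshape(-1,3);e=np.array(s['ee_pos'])
q=q[np.isfinite(q).all(1)];q=q[np.hypot(*(q[:,:2]-e[:2]).T)<.03]
C=np.array(camera_params('scene')['extrinsics'])[:3,3]
for lo,hi in((.106,.115),(.115,.125),(.125,.135),(.135,.145)):
    r=q[(q[:,2]>lo)&(q[:,2]<hi)]
    if len(r)>4:
        # fit circle r=7 in xy
        from scipy.optimize import least_squares
        f=least_squares(lambda c:np.hypot(r[:,0]-c[0],r[:,1]-c[1])-.007,e[:2]+.002,loss='soft_l1',f_scale=.001)
        print(lo,len(r),f.x,f.cost)
```

```text
[0.52135603 0.02074483 0.17270663] 0.23798437464945896 5.2
0.106 16 [0.51452247 0.0093896 ] 2.057716398170453e-05
0.115 25 [0.51360668 0.01033131] 3.241601008128509e-05
0.125 25 [0.51160079 0.01287275] 4.3022080828551774e-05
0.135 24 [0.52119288 0.01991262] 1.3338415668283043e-05
```

View pics/s3c.png

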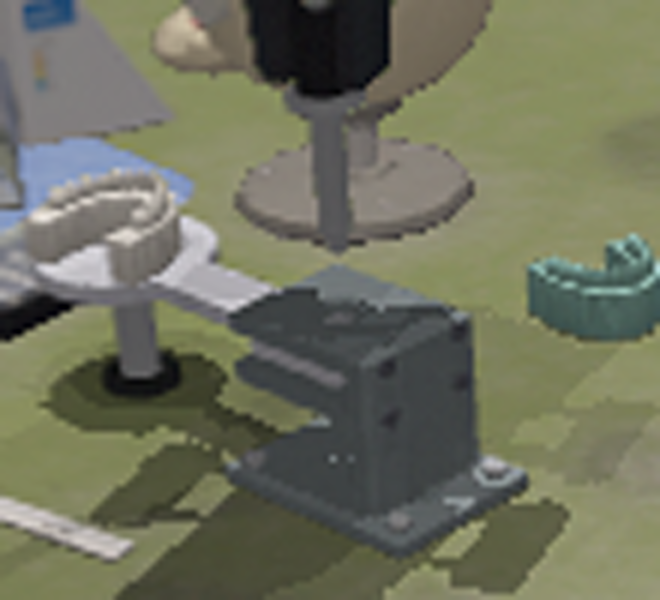

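The crop shows the pin's tip at about (334,250) and the hole in shadow at (342,317). I'll compare these with projections through the same camera to remove the calibration bias.

Run:
```python
from h import *
p=camera_params('scene');E=np.linalg.inv(np.array(p['extrinsics']));K=np.array(p['camera_matrix'])
def proj(P):
    c=E[:3,:3]@P+E[:3,3];x,y=c[0]/-c[2],-c[1]/-c[2];s=1+p['k1']*(x*x+y*y);return np.round([K[0,0]*x*s+K[0,2],K[1,1]*y*s+K[1,2]],1)
f=lambda q:tuple(np.round((q-[189.5,119.5])*6,0))
for P in((.5214,.0207,.1017),(.5214,.0207,.163),(.5214,.0207,.076),(.5214,.0227,.076),(.5234,.0207,.076)): print(P,f(proj(np.array(P))))
im=np.load('s3.npz')['im']
# shank centre columns per row (crop rows) from horizontal gradients
g=cv2.cvtColor(im,6).astype(float)
for r in range(141,162,3): print(r,g[r,239:254].astype(int))
c=cv2.resize(im[160:185,225:270],(792,440),interpolation=2)
cv2.imwrite('pics/s3d.png',cv2.convertScaleAbs(c,alpha=2))
t0=np.load('scene0.npz')['im'];c=cv2.resize(t0[160:185,225:270],(792,440),interpolation=2);cv2.imwrite('pics/s0d.png',c)
print('crop0 px of hole', (proj(np.array((.5214,.0207,.076)))-[224.5,159.5])*17.6)
```

```text
(0.5214, 0.0207, 0.1017) (np.float64(336.0), np.float64(247.0))
(0.5214, 0.0207, 0.163) (np.float64(323.0), np.float64(99.0))
(0.5214, 0.0207, 0.076) (np.float64(341.0), np.float64(305.0))
(0.5214, 0.0227, 0.076) (np.float64(337.0), np.float64(304.0))
(0.5234, 0.0207, 0.076) (np.float64(344.0), np.float64(304.0))
141 [136 138 115  89  86  87  85  84 108 101  93 102  94  93 135]
144 [140 109 128  93  85  88  87  84  95 110 116 113 111 102 130]
147 [133 132 133  90  85  87  86  85  80 111 116 113 109 118 137]
150 [133 135 138 100  85  87  87  85  80 123 124 127 130 134 135]
153 [136 135 136 137  91  86  87  85  81 108 134 134 134 133 143]
156 [139 138 137 139  91  86  87  86  83  90 135 138 136 137 137]
159 [ 71  79  80  84  91  84  84  84  84 104 105 102 100  90  81]
crop0 px of hole [383.68 191.84]
```

View pics/s0d.png

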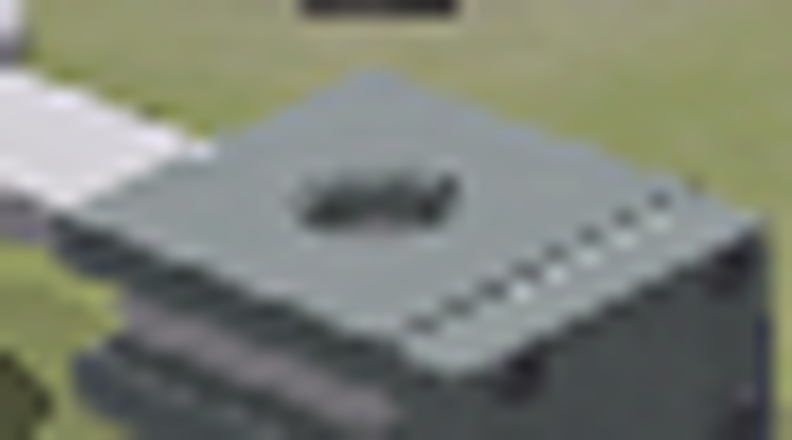

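Visible hole centre is (378,202), against a prediction of (384,192) for the current TCP. The pin's tip shows the same offset, so the two are aligned within about 1 mm. Descending.

servo_tool(
  deltas=[0,0,0,0,0,0.01,1,0,0,0,0,0,0.02,1,0,0,0,0,0,0.027,1,0,0,0,0,0,0.033,1,0,0,0,0,0,0.036,1],
)

```text
clock: 5.75
ee_pos: [0.521, 0.022, 0.1358]
eef_rot: [-0.0, 0.978, 0.211, -0.001]
ft_force: [0.2, -0.2, 0.4]
finger_gap: 0.241
finger_force: 30.0
```

servo_tool(
  deltas=[0,0,0,0,0,0.003,1,0,0,0,0,0,0.006,1,0,0,0,0,0,0.009,1,0,0,0,0,0,0.012,1,0,0,0,0,0,0.014,1],
)

```text
clock: 6.25
ee_pos: [0.5215, 0.0222, 0.1225]
eef_rot: [-0.0, 0.978, 0.211, 0.0]
ft_force: [-0.2, 1.8, 0.4]
finger_gap: 0.238
finger_force: 30.0
```

servo_tool(
  deltas=[0,0,0,0,0,0.004,1,0,0,0,0,0,0.008,1,0,0,0,0,0,0.012,1,0,0,0,0,0,0.016,1,0,0,0,0,0,0.02,1],
)

```text
clock: 6.75
ee_pos: [0.5212, 0.022, 0.1026]
eef_rot: [-0.0, 0.978, 0.211, -0.0]
ft_force: [-2.1, 0.7, 5.8]
finger_gap: 0.237
finger_force: 30.0
```

servo_tool(
  deltas=[0,0,0,0,0,0.004,1,0,0,0,0,0,0.008,1,0,0,0,0,0,0.011,1,0,0,0,0,0,0.014,1,0,0,0,0,0,0.016,1],
)

```text
clock: 7.25
ee_pos: [0.5206, 0.022, 0.0864]
eef_rot: [-0.0, 0.978, 0.211, -0.001]
ft_force: [-3.5, 1.8, 5.5]
finger_gap: 0.239
finger_force: 30.0
```

servo_tool(
  deltas=[0,0,0,0,0,0.001,1,0,0,0,0,0,0.002,1,0,0,0,0,0,0.0025,1,0,0,0,0,0,0.0025,1],
)

```text
clock: 7.65
ee_pos: [0.5205, 0.0219, 0.0857]
eef_rot: [0.0, 0.978, 0.211, -0.001]
ft_force: [-9.9, 0.7, 25.4]
finger_gap: 0.239
finger_force: 30.0
```

Home: it stopped at TCP z 0.0857, as calculated, with the force rising to 25 N. I'll ease the preload, release and rise.

servo_tool(
  deltas=[0,0,0,0,0,-0.0015,1,0,0,0,0,0,-0.0015,0.5,0,0,0,0,0,-0.0015,0,0,0,0,0,0,-0.0015,0,0,0,0,0,0,-0.0015,0],
)

```text
clock: 8.15
ee_pos: [0.5216, 0.0218, 0.0855]
eef_rot: [0.0, 0.978, 0.211, 0.0]
ft_force: [0.6, -0.4, -0.5]
finger_gap: 0.581
finger_force: 0.0
```

servo_tool(
  deltas=[0,0,0,0,0,0,0,0,0,0,0,0,0,0,0,0,0,0,0,0,0,0,0,0,0,0,0,0,0,0,0,0,0,-0.01,0],
)

```text
clock: 8.65
ee_pos: [0.5205, 0.0219, 0.0951]
eef_rot: [-0.0, 0.978, 0.211, -0.001]
ft_force: [0.3, -0.5, 0.4]
finger_gap: 0.997
finger_force: 0.0
```

servo_tool(
  deltas=[0,0,0,0,0,-0.02,0,0,0,0,0,0,-0.05,0,0,0,0,0,0,-0.08,0,0,0,0,0,0,-0.11,0,0,0,0,0,0,-0.11,0],
)

```text
clock: 9.15
ee_pos: [0.5242, 0.0223, 0.2103]
eef_rot: [0.001, 0.978, 0.211, 0.004]
ft_force: [0.4, 0.0, 0.1]
finger_gap: 0.998
finger_force: 0.0
```

Run:
```python
from h import *
s=observe();print(s['ee_pos'],s['finger_gap'],s['ft_force'],s['clock'])
im,d=grab('scene','s4');cv2.imwrite('pics/s4c.png',cv2.resize(im[120:270,190:390],(800,600)))
```

```text
[0.52417193 0.02231277 0.21031005] 0.9976118961562593 [0.35794024 0.02832232 0.14316302] 9.15
```

View pics/s4c.png

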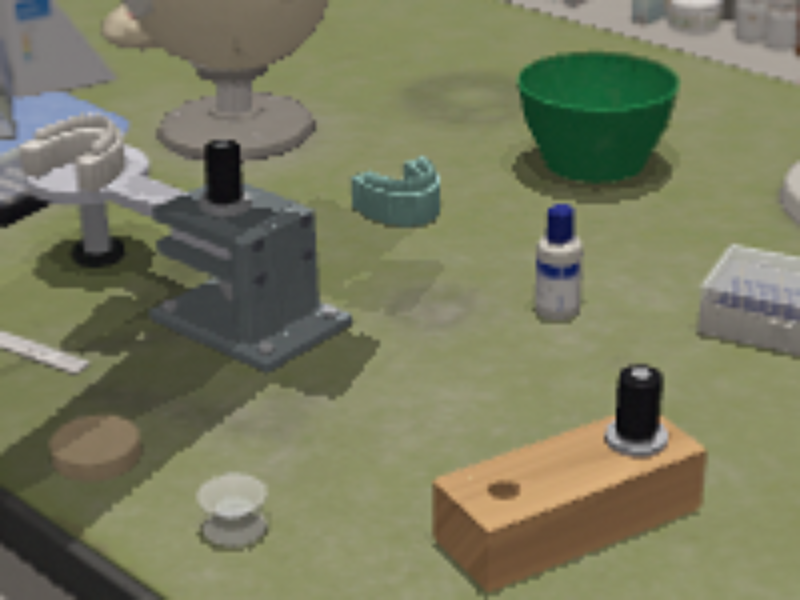

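The picture shows the long pin upright in the bracket, its collar flat on the plate at (225,200). The short pin is still in the block at (640,405), and the gripper is clear of everything.

```bash
python3 -c "
from bench import *
print(hand_in())"
```

```text
the job is handed in; nothing more can be done
None
```

The long pin is pushed home through the fork and arm with its collar flush on the bracket and released, the short pin is still in the block, and the job was handed in about 9 s into the 42 s limit (no verdict was shown).

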